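Nip up the collet and hold the hardness probe on the bar end

TASK

The steel bar in the collet block in the vise is to have its hardness checked: first screw the round collet nut fully home, clockwise seen from above, until it comes up against its stop. Then lift the hand-held hardness probe out of the wooden stand, set its nose inside the small ring drawn at the centre of the bar's end, and hold it there upright, square to the end face, pressed gently until the sprung nose is about half way in, never pushed hard against its stop. Finish while still holding the probe like that, do not let go of it, and leave the tin, the cutter case and the caliper where they lie.

Things in the scene. Friction and masses are not known exactly. Their poses are not given: they have to be found in the camera images.
- vise: Steel milling vise, fixed to the bench; foot 175 x 106 mm, jaws' top 67 mm above the bench; origin at bench height under the gap between its jaws; a 94 mm T handle at its -x end reaches 122 mm from the origin. On the vertical axis through the origin a dark collet block, 45 x 45 mm, stands upright in the jaws, its top 110 mm above the bench.
- nut (a joint): Steel collet nut on top of the block, on the vise's vertical axis: 50 mm round, dark notches in the rim, flanks 113 to 135 mm above the bench (38 mm neck below). Value in rad, grows clockwise seen from above (tightening); starts at 0.2 to 0.7, stops dead at 1.6, fully home. Turns without rising or sinking, friction 0.08 N m, stays where left.
- nut_top (a point): Centre of the nut's top face, on its axis, 135 mm above the bench; z up, turns with the nut.
- bar: The steel bar to be tested, 20 mm diameter, fixed upright in the collet on the nut's axis; origin on its axis at the nut's underside, its flat end 44 mm above the origin, 157 mm above the bench, standing 22 mm above the nut's top.
- spot (a point): Centre of the bar's flat upper end, inside a thin black ring of 10 mm diameter: the spot for the probe's nose; z up, square to the end face.
- stand: Light wooden tool stand, 60 (x) x 130 (y) x 60 mm high, fixed; origin under its centre. The probe stands in its hole (18 mm wide, 56 mm deep, upright) 35 mm from the centre towards its +y; towards its -y stand four stubby cutters whose tops are at most 90 mm above the bench.
- probe: Hand-held hardness probe, a round pen 145 mm long, 0.2 kg, loose, upright in the stand. Origin on its axis at the shoulder that rests on the stand's top, 60 mm above the bench; z up the axis. Black grip 26 mm wide, 0 to 85 mm above the origin (hold it at 45 to 65), 23 mm head to 95 mm. Below: 16 mm steel tube to -35 mm, sprung nose to -50 mm.
- nose (a joint): Travel of the probe's sprung nose in m: 0 fully out, 0.010 fully pressed in, hard against its stop. Its spring pushes with 2 N as it starts to move and 0.5 N more for each mm (4.5 N half way, 7 N at the stop).
- nose_tip (a point): Lowest point of the probe's 8 mm wide round-ended nose, on the probe's axis; 50 mm below the probe's origin with the nose out, moves with the nose.
- tin: Open steel tin, 72 mm diameter, 45 mm high, loose, origin at its bottom centre. A bystander.
- cutter_case: Blue square plastic cutter case lying along its own x, 114 x 20 x 20 mm, loose, origin at its bottom centre. A bystander.
- caliper: Digital caliper lying flat along its own x, about 235 x 75 x 11 mm, loose, origin under the middle of its beam. A bystander.

How it is judged (in metres and radians):
On the way:
1. the collet nut is screwed fully home (value of joint nut above 1.5 rad), for 0.2 s.
At the end, for the whole second after the job is handed in: Nut within 0.1 rad of its stop; probe still gripped, at rest, out of its stand, nose tip within 4.5 mm of the centre of the bar's end, touching with 2 to 9 N, axis within 5 degrees of upright and square to the end face, nose pressed in 2.5 to 8 mm (value of joint nut above 1.5 rad and horizontal distance between nose_tip and spot below 0.0045 m and distance between nose_tip and spot below 0.006 m and angle between the z axis of probe and the z axis of spot, either way round below 0.09 rad and angle between probe's own z axis and vertical below 0.09 rad and value of joint nose between 0.0025 and 0.008 m and contact force between probe and bar between 2 and 9 N and contact force between the fingers and probe above 3 N and contact force between probe and stand below 0.2 N and linear speed of probe below 0.01 m/s); the arm keeps its last pose, push and grip.
It fails at once if the probe is pressed hard on the bar (over 15 N) (contact force between probe and bar above 15 N).
It fails at once if the tin is moved (distance of tin from where it was at the start of the episode above 0.02 m).
It fails at once if the cutter case is moved (distance of cutter_case from where it was at the start of the episode above 0.02 m).
It fails at once if the caliper is moved (distance of caliper from where it was at the start of the episode above 0.02 m).
It also fails if it takes over 58 s, if anything falls off the work surface, if the arm or the gripper's body presses on something with over 40 N, if the wrist force passes 120 N, or if a joint passes its speed limit or range.

ROBOT

A 6-joint arm with a two-finger parallel gripper is mounted at the origin on the work surface. World frame = base frame: x ahead of the robot, y to its left, z up, the work surface at z = 0. Lengths are in mm, angles in degrees, forces in N, time in s.
With the tool pointing down it reaches from about 300 to 850 mm from the base axis. Payload 5.4 kg.
Tool frame: the origin (TCP) lies at the very end of the fingers, on their centre line; the grasp point (between the pads) lies arm.tcp_to_grasp behind it (arm.tcp_to_grasp is the distance from the TCP to the grasp point, in mm); z points along the fingers, y is the line along which they close (so a half turn about z gives the same grasp; the last joint's range is limited). The gripper opens to 85 mm and grips with 20 to 120 N. Pads are 22 mm wide; open, the fingers measure 114 mm over their backs; the gripper's body (76 mm by 85 mm) begins 54 mm behind the grasp point. The pads swing forward as they close: fully open they stand 13 mm farther back than shut.
Start: joints at [63.764, 9.076, 91.501, -0, 79.423, -12.038], TCP at [141.042, 557.417, 231.299] pointing down, gripper open.
Joint ranges: [-166.64, 166.64], [-54.1, 131.32], [10.49, 154.53], [-73.88, 253.88], [9.74, 151.15], [-171.62, 171.62]. Speed limits (degrees/s): [147.25, 147.25, 180, 180, 180, 180].

INTERFACE

Orientations are given as a 3x3 rotation matrix whose columns are the frame's x, y, z axes.
In Python, from plant import arm gives the robot as it stands.
- The arm moves only by the shell command python3 steer.py FILE [FORCE], which reads ROWS from the file FILE. ROWS is a JSON list of rows, 1 to 20 of them, each written [opening, [dx, dy, dz], turn]: the finger opening in mm, then dx, dy, dz in units of 20 mm, then a turn about the tool's z in degrees; each row is the pose to reach, as a shift and turn from the pose commanded when the command began, along the tool's axes at that moment; what a row does not reach only later rows make up. A row lasts 1/8 s, in which the tool goes at most 62.5 mm and 10.7 degrees, less where a joint would pass 70% of its speed; a pose out of reach is approached as far as the arm can. The fingers move at their own pace and stop on an object; FORCE is the grip in N (left out, the last holds). Time passes only in rows, so rows that do not move let the fingers close. It prints the time, the measured TCP pose, the force, the opening and the grip force at its end. Input that does not fit is refused with a message, and nothing moves.
- arm.observe(): the state, without advancing time (a new reading comes with each control period).
- arm.snapshot(name): name is "scene" or "top" or "wrist"; returns the picture (400x640x3 uint8, red, green, blue); there is no depth.
- arm.camera_model(name): a dict with "fx", "fy", "cx", "cy" (pixels), "R" (3x3) and "t" (3): a world point X has camera coordinates R X + t. Camera axes: x right, y down, z forward; pixel columns grow to the right and rows downward; lengths in mm; the calibration is good to about 2 mm. A picture is of the moment at which its call begins: read the wrist's pose just before it. camera_model takes no time and is no camera call; for the wrist camera it gives the pose at the moment of the call.
- arm.sign_off(): hands the job in; it is judged then, once.
The state is a dict: "clock": time; "joint_pos": joint angles; "dq": joint speeds; "joint_torque": joint torques, N m; "tcp_pos": TCP position; "orientation": TCP orientation; "wrist_force": force on the tool from outside, world axes, zero at the start; "ft_torque": the same for the moment, N m; "grip_width": finger opening in mm; "grip_force": force on a finger pad.
Only numpy, scipy, OpenCV 4.12 (cv2) and the standard library are available. Lean on these libraries where they do the work, as an engineer would, in place of code of your own. Each camera call takes 0.05 s, during which the arm holds its last target. There are 200 camera calls.

## Working session

There is one attempt and no reset: what is moved stays moved. The work goes in short steps, Python scripts to look and compute and a shell command to move; the robot and the scene stay as the last step left them, time stands still between calls to the robot, and variables do not carry over. Pictures are saved under pics/ and viewed, at most 10 in all, crops included, and the job is handed in when it is done.

```bash
ls; mkdir -p pics
python3 - <<'E'
from plant import arm
import cv2,numpy as np
o=arm.observe();print(o['clock'],o['tcp_pos'],np.round(o['orientation'],3).tolist(),arm.tcp_to_grasp,o['grip_width'])
for n in("scene","top","wrist"):
    c=arm.camera_model(n);print(n,{k:np.round(v,3).tolist() for k,v in c.items()})
    cv2.imwrite(f"pics/{n}0.png",arm.snapshot(n)[:,:,::-1])
E
```

```text
pics
plant.py
steer.py
0.0 [140.78963108 556.87012093 230.30429831] [[-0.969, 0.245, -0.001], [0.245, 0.969, -0.002], [0.0, -0.002, -1.0]] 18.700000000000003 85.39049807167048
scene {'fx': 398.502, 'fy': 398.502, 'cx': 319.344, 'cy': 200.041, 'R': [[0.791, 0.611, 0.01], [0.518, -0.662, -0.541], [-0.324, 0.433, -0.841]], 't': [-515.004, -275.717, 1348.243]}
top {'fx': 514.51, 'fy': 514.51, 'cx': 318.487, 'cy': 198.202, 'R': [[0.01, -1.0, -0.01], [-0.987, -0.008, -0.16], [0.16, 0.011, -0.987]], 't': [5.196, 646.25, 1637.498]}
wrist {'fx': 284.219, 'fy': 284.219, 'cx': 322.933, 'cy': 199.017, 'R': [[0.245, 0.97, -0.002], [0.934, -0.235, 0.27], [0.262, -0.068, -0.963]], 't': [-575.586, -34.47, 379.928]}
```

View pics/scene0.png

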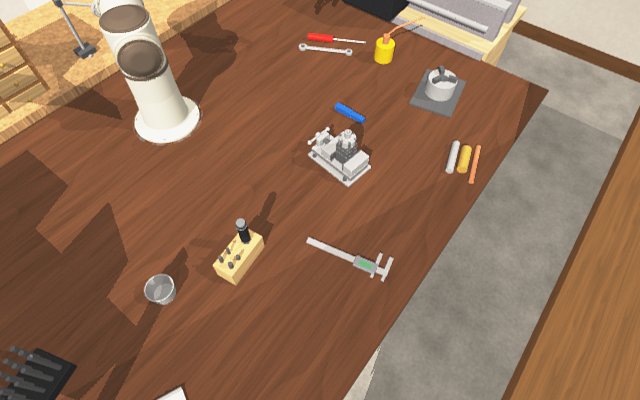

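View pics/top0.png

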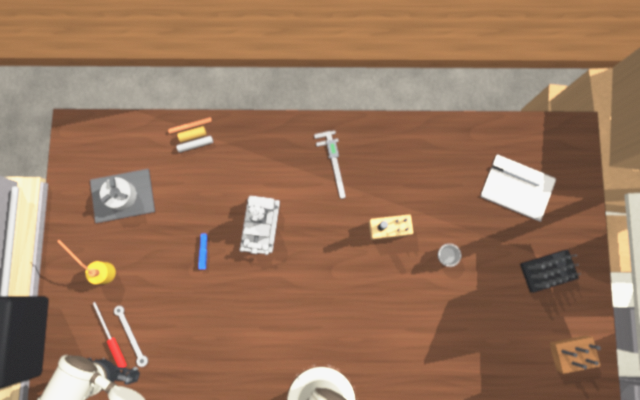

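View pics/wrist0.png

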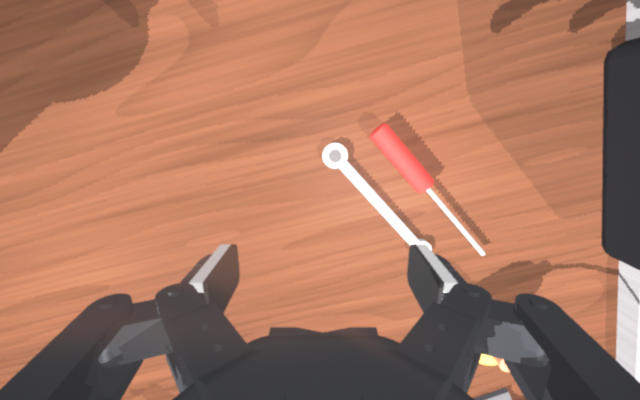

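The scene view shows the vise with the bar end near (347,131) and the probe head near (241,222). In the top view these are near (259,203) and (383,226). The tin, cutter case and caliper are all clear of both. I'll triangulate these roughly first.

```bash
cat > h.py <<'E'
import numpy as np,cv2
from plant import arm
def ray(c,u,v):
    d=c['R'].T@np.array([(u-c['cx'])/c['fx'],(v-c['cy'])/c['fy'],1.]);return -c['R'].T@c['t'],d/np.linalg.norm(d)
def tri(rs):
    A=sum(np.eye(3)-np.outer(d,d) for o,d in rs);b=sum((np.eye(3)-np.outer(d,d))@o for o,d in rs)
    p=np.linalg.solve(A,b);return p,[round(float(np.linalg.norm((np.eye(3)-np.outer(d,d))@(p-o))),1) for o,d in rs]
def plane(r,z): o,d=r;return o+d*(z-o[2])/d[2]
def proj(c,X): q=c['R']@np.array(X,float)+c['t'];return c['fx']*q[0]/q[2]+c['cx'],c['fy']*q[1]/q[2]+c['cy']
def cam(n): return {k:np.array(v) if k in'Rt' else v for k,v in arm.camera_model(n).items()}
E
python3 - <<'E'
from h import *
s,t=cam("scene"),cam("top")
print(tri([ray(s,347,131),ray(t,259,203)]),tri([ray(s,241,222),ray(t,383,226)]))
S=cv2.imread("pics/scene0.png");T=cv2.imread("pics/top0.png")
up=lambda I,x,y:cv2.resize(I[y:y+75,x:x+100],(400,300),interpolation=cv2.INTER_CUBIC)
cv2.imwrite("pics/crop0.png",np.vstack([np.hstack([up(S,300,115),up(T,210,185)]),np.hstack([up(S,195,205),up(T,340,190)])]))
E
```

```text
(array([604.79664712, 185.49169607, 188.42193199]), [4.3, 4.3]) (array([ 548.31027042, -186.41441098,  143.67757194]), [3.3, 3.3])
```

View pics/crop0.png

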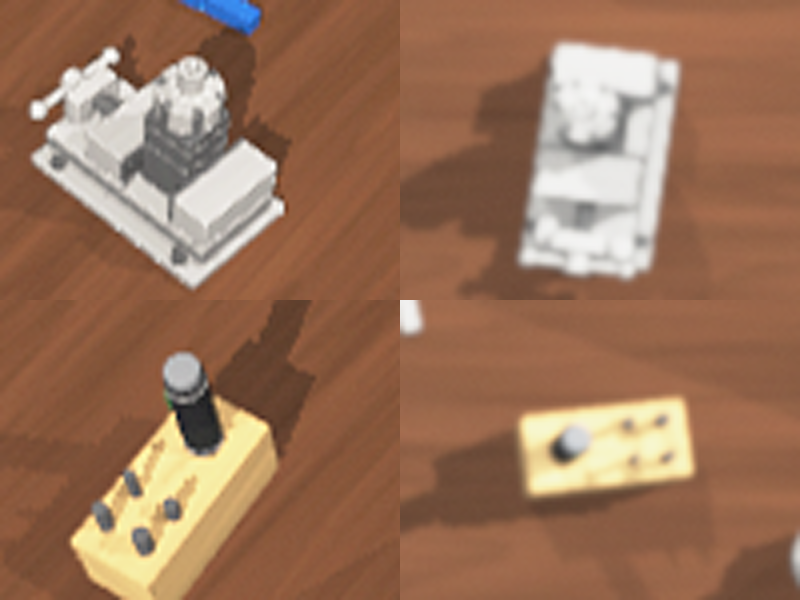

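Careful with the scale: shifts go in units of 20 mm. That gives: -535 mm is -26.75, -243 mm is -12.15.

```bash
echo '[[85,[-26.75,-12.15,-2],0],[85,[-26.75,-12.15,-2],0],[85,[-26.75,-12.15,-2],0],[85,[-26.75,-12.15,-2],0],[85,[-26.75,-12.15,-2],0],[85,[-26.75,-12.15,-2],0],[85,[-26.75,-12.15,-2],0],[85,[-26.75,-12.15,-2],0],[85,[-26.75,-12.15,-2],0],[85,[-26.75,-12.15,-2],0],[85,[-26.75,-12.15,-2],0],[85,[-26.75,-12.15,-2],0],[85,[-26.75,-12.15,-2],0]]' > path.dat && python3 steer.py path.dat 25
cat > look.py <<'E'
import sys
from h import *
import pickle
n=sys.argv[1];o=arm.observe();c=cam("wrist");I=arm.snapshot("wrist")[:,:,::-1]
cv2.imwrite(f"pics/{n}.png",I);pickle.dump(c,open(f"pics/{n}.pkl","wb"))
print(o['clock'],np.round(o['tcp_pos'],1),np.round(o['joint_pos'],1),np.round(o['wrist_force'],2))
E
python3 look.py w1; echo '[[85,[3,0,0],0],[85,[3,0,0],0],[85,[3,0,0],0]]' > path.dat && python3 steer.py path.dat; python3 look.py w2; python3 -c "
import cv2,numpy as np
a=[cv2.imread(f'pics/w{i}.png') for i in (1,2)]
cv2.imwrite('pics/w12.png',cv2.resize(np.hstack([x[50:350,120:520] for x in a]),(800,300)))"
```

```text
clock: 1.78
tcp_pos: [599.2, 191.7, 271.3]
orientation: [[-0.97, 0.244, -0.0], [0.244, 0.97, 0.0], [0.0, 0.0, -1.0]]
wrist_force: [0.5, -0.5, -0.3]
grip_width: 85.0
grip_force: 0.0
1.775 [599.2 191.7 271.3] [  6.7  15.7  79.2   0.   85.  -69.1] [ 0.52 -0.52 -0.26]
clock: 2.2
tcp_pos: [542.0, 205.8, 272.0]
orientation: [[-0.97, 0.244, 0.002], [0.244, 0.97, 0.0], [-0.002, 0.001, -1.0]]
wrist_force: [0.2, -0.7, 0.4]
grip_width: 84.9
grip_force: 0.0
2.2 [542.  205.8 272. ] [  8.9   8.3  87.8  -0.   83.8 -67. ] [ 0.23 -0.67  0.42]
```

View pics/w12.png

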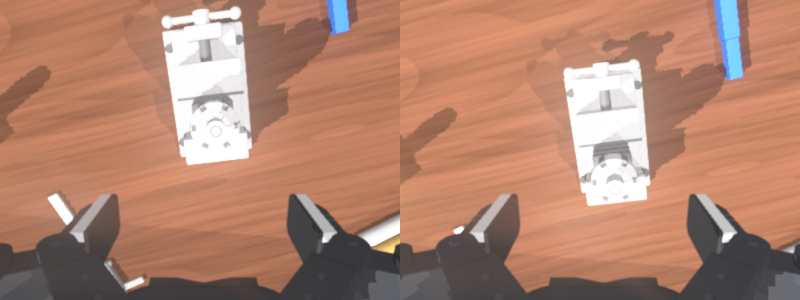

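The two wrist views show the marked ring near full-image (336,181) and (335,239), on the notched nut. I'll refine the ring centre and triangulate it.

```bash
cat > ring.py <<'E'
import sys,pickle
from h import *
def centre(n,u,v,w=14):
    g=cv2.cvtColor(cv2.imread(f"pics/{n}.png"),cv2.COLOR_BGR2GRAY)[v-w:v+w+1,u-w:u+w+1]
    G=cv2.resize(g,None,fx=8,fy=8,interpolation=cv2.INTER_CUBIC)
    h=cv2.HoughCircles(G,cv2.HOUGH_GRADIENT,1,20,param1=60,param2=12,minRadius=30,maxRadius=75)
    out=[] if h is None else [(u-w+(a+.5)/8-.5,v-w+(b+.5)/8-.5,r/8) for a,b,r in h[0][:3]]
    return G,out
if __name__=="__main__":
    L=[];R=[]
    for a in sys.argv[1:]:
        n,u,v=a.split(",");G,o=centre(n,int(u),int(v));print(n,np.round(o,2).tolist());L.append(cv2.resize(G,(390,390)))
        c=pickle.load(open(f"pics/{n}.pkl","rb"));R.append(ray(c,*o[0][:2]));print(plane(R[-1],157))
    print(tri(R));cv2.imwrite("pics/ring.png",np.hstack(L))
E
python3 ring.py w1,336,181 w2,335,239
```

```text
w1 []Traceback (most recent call last):
  File "ring.py", line 13, in <module>
    c=pickle.load(open(f"pics/{n}.pkl","rb"));R.append(ray(c,*o[0][:2]));print(plane(R[-1],157))
                                                              ~^^^
IndexError: list index out of range
```

```bash
sed -i 's/param1=60,param2=12/param1=40,param2=6/' ring.py
python3 - <<'E'
from ring import *
L=[]
for n,u,v in(("w1",336,181),("w2",335,239)):
    G,o=centre(n,u,v);print(n,G.min(),G.max(),np.round(o,2).tolist());L.append(cv2.resize(cv2.normalize(G,None,0,255,32),(390,390)))
cv2.imwrite("pics/ring.png",np.hstack(L))
E
```

```text
w1 180 255 [[335.25, 176.8800048828125, 9.300000190734863], [334.75, 174.1199951171875, 4.110000133514404], [335.3800048828125, 181.0, 5.920000076293945]]
w2 176 255 [[335.1199951171875, 238.3800048828125, 9.020000457763672], [334.3800048828125, 232.6199951171875, 9.010000228881836], [337.0, 236.1199951171875, 6.239999771118164]]
```

View pics/ring.png

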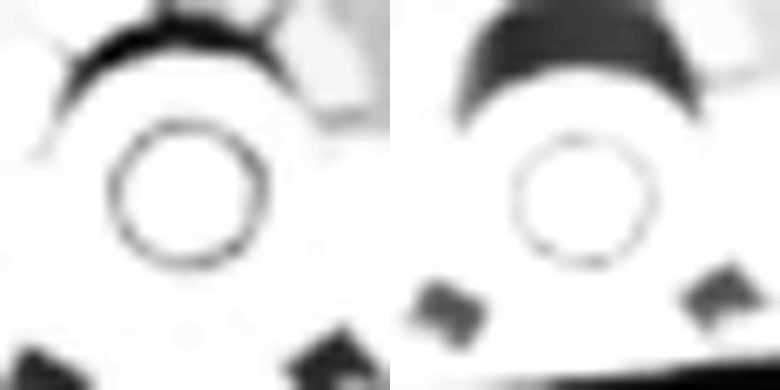

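The ring is clear in both views. Its centre is at (335.4,181.0) in w1, where the Hough circle agrees, and (335.0,239.4) in w2.

Run:
```python
from h import *
import pickle
c1,c2=[pickle.load(open(f"pics/w{i}.pkl","rb")) for i in(1,2)]
R=[ray(c1,335.4,181.0),ray(c2,335.0,239.4)]
print(tri(R),[plane(r,157) for r in R])
o=arm.observe();p=plane(R[0],157)/2+plane(R[1],157)/2
print(o['tcp_pos'],o['orientation'].T@(p-o['tcp_pos']) if hasattr(o['orientation'],'T') else np.array(o['orientation']).T@(p-np.array(o['tcp_pos'])))
```

```text
(array([587.84027065, 208.10813729, 157.98958265]), [0.1, 0.1]) [array([588.02973772, 207.99594432, 157.        ]), array([588.30379624, 208.1487723 , 157.        ])]
[542.71156593 205.5579262  272.29861157] [-43.19949029  13.48592636 115.40451174]
```

```bash
echo '[[85,[-2.2,0.675,0],0],[85,[-2.2,0.675,3],0],[85,[-2.2,0.675,5.5],0],[85,[-2.2,0.675,7],0],[85,[-2.2,0.675,8.05],0],[85,[-2.2,0.675,8.05],0],[85,[-2.2,0.675,8.05],0]]' > path.dat && python3 steer.py path.dat 25; echo '[[46,[0,0,0],0],[46,[0,0,0],0],[46,[0,0,0],0],[46,[0,0,0],0],[46,[0,0,0],0],[46,[0,0,0],0],[46,[0,0,0],0],[46,[0,0,0],0]]' > path.dat && python3 steer.py path.dat 25; python3 look.py g1
```

```text
clock: 3.12
tcp_pos: [589.4, 207.8, 112.2]
orientation: [[-0.969, 0.245, 0.003], [0.245, 0.969, 0.0], [-0.003, 0.001, -1.0]]
wrist_force: [-0.2, 0.1, 0.6]
grip_width: 84.9
grip_force: 0.0
clock: 4.12
tcp_pos: [588.3, 206.3, 111.9]
orientation: [[-0.97, 0.245, 0.001], [0.245, 0.97, -0.003], [-0.001, -0.002, -1.0]]
wrist_force: [-2.2, -4.3, 6.5]
grip_width: 49.0
grip_force: 26.2
4.125 [588.3 206.3 111.9] [  8.3  22.5  89.3  -0.2  68.2 -67.4] [-2.16 -4.25  6.52]
```

View pics/g1.png

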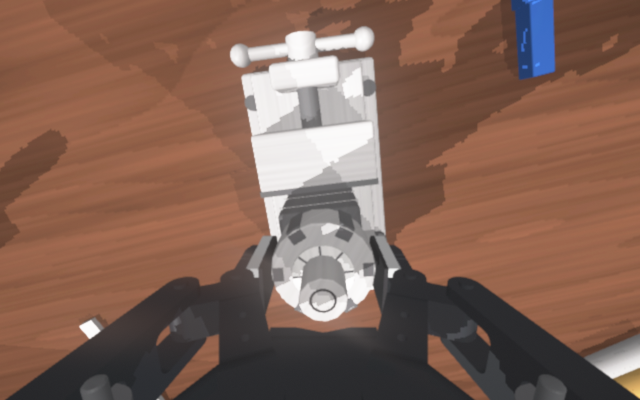

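The pads hold the nut evenly on both sides and the bar stands clear of the palm. Now I'll turn it clockwise.

```bash
echo '[[46,[0,0,0],10],[46,[0,0,0],20],[46,[0,0,0],30],[46,[0,0,0],40],[46,[0,0,0],50],[46,[0,0,0],50]]' > path.dat && python3 steer.py path.dat 25; python3 -c "
from h import *
print(np.round(arm.observe()['ft_torque'],2))"; echo '[[46,[0,0,0],8],[46,[0,0,0],16],[46,[0,0,0],24],[46,[0,0,0],32],[46,[0,0,0],38],[46,[0,0,0],38]]' > path.dat && python3 steer.py path.dat 25;  python3 -c "
from h import *
print(np.round(arm.observe()['ft_torque'],2))"; python3 look.py g2
```

```text
clock: 4.92
tcp_pos: [588.6, 206.8, 112.0]
orientation: [[-0.434, 0.901, 0.001], [0.901, 0.434, -0.002], [-0.002, 0.001, -1.0]]
wrist_force: [-0.1, -2.8, 4.9]
grip_width: 48.9
grip_force: 26.0
[-0.73  0.56 -0.11]
clock: 5.68
tcp_pos: [589.3, 208.1, 111.6]
orientation: [[0.21, 0.978, 0.004], [0.978, -0.21, 0.001], [0.002, 0.004, -1.0]]
wrist_force: [3.4, 1.9, 2.5]
grip_width: 49.6
grip_force: 26.2
[ 0.24 -0.52 -0.06]
5.675 [589.3 208.1 111.6] [ 8.4 22.6 89.3  0.  68.  20.5] [3.36 1.92 2.53]
```

```bash
echo '[[46,[0,0,0],10],[46,[0,0,0],20],[46,[0,0,0],20]]' > path.dat && python3 steer.py path.dat 25;  python3 -c "
from h import *
print(np.round(arm.observe()['ft_torque'],2))"; python3 look.py g3; python3 -c "
import cv2,numpy as np
cv2.imwrite('pics/gg.png',np.hstack([cv2.resize(cv2.imread(f'pics/g{i}.png')[200:330,258:388],(266,266),interpolation=2) for i in (1,2,3)]))"
```

```text
clock: 6.1
tcp_pos: [589.7, 207.6, 111.5]
orientation: [[0.533, 0.846, 0.005], [0.846, -0.533, 0.0], [0.003, 0.004, -1.0]]
wrist_force: [4.4, 1.3, 1.6]
grip_width: 49.3
grip_force: 26.3
[ 0.04 -0.82 -0.04]
6.1 [589.7 207.6 111.5] [ 8.3 22.6 89.2 -0.  67.9 40.5] [4.42 1.34 1.63]
```

View pics/gg.png

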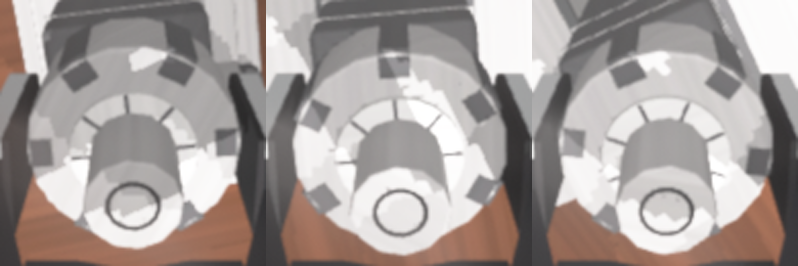

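Relative to the gripper, the notches shifted about 22° between frames 2 and 3, so the nut stood still while the pads slipped, which suggests the stop. To confirm, I'll turn a little more with a firmer grip.

```bash
echo '[[46,[0,0,0],0],[46,[0,0,0],0],[46,[0,0,0],0]]' > path.dat && python3 steer.py path.dat 60; for i in 1; do echo '[[46,[0,0,0],8],[46,[0,0,0],16]]' > path.dat && python3 steer.py path.dat 60;done;  python3 -c "
from h import *
print(np.round(arm.observe()['ft_torque'],2),np.round(arm.observe()['joint_torque'],2))"; python3 look.py g4; echo '[[46,[0,0,0],0],[46,[0,0,0],0]]' > path.dat && python3 steer.py path.dat 60;python3 -c "
from h import *
print(np.round(arm.observe()['ft_torque'],2),np.round(arm.observe()['joint_torque'],2))"
python3 - <<'E'
import cv2,numpy as np
# polar unwrap of the nut's rim, correlate for rotation relative to the gripper
P=[]
for i in (1,2,3,4):
    g=cv2.cvtColor(cv2.imread(f'pics/g{i}.png'),cv2.COLOR_BGR2GRAY)
    P.append(g)
cv2.imwrite('pics/g34.png',np.hstack([cv2.resize(p[200:330,258:388],(266,266),interpolation=2) for p in P[2:]]))
E
```

```text
clock: 6.52
tcp_pos: [589.7, 207.6, 111.7]
orientation: [[0.532, 0.847, 0.005], [0.847, -0.532, 0.0], [0.003, 0.004, -1.0]]
wrist_force: [6.1, -0.1, 3.1]
grip_width: 48.1
grip_force: 61.6
clock: 6.78
tcp_pos: [589.9, 207.1, 111.7]
orientation: [[0.746, 0.666, 0.005], [0.666, -0.746, -0.001], [0.003, 0.004, -1.0]]
wrist_force: [1.5, -7.0, 3.2]
grip_width: 48.2
grip_force: 63.0
[-1.1  -0.36  1.05] [-4.600e-01 -4.333e+01 -2.598e+01  1.260e+00  1.520e+00 -2.000e-02]
6.775 [589.9 207.1 111.7] [ 8.4 22.6 89.2 -0.1 67.9 56.6] [ 1.51 -6.99  3.21]
clock: 7.08
tcp_pos: [589.7, 207.0, 111.7]
orientation: [[0.744, 0.668, 0.004], [0.668, -0.744, -0.001], [0.003, 0.004, -1.0]]
wrist_force: [5.4, -1.0, 2.4]
grip_width: 48.3
grip_force: 63.0
[-0.34 -0.8   0.32] [  1.56 -43.56 -26.7    0.85   1.42   0.37]
```

View pics/g34.png

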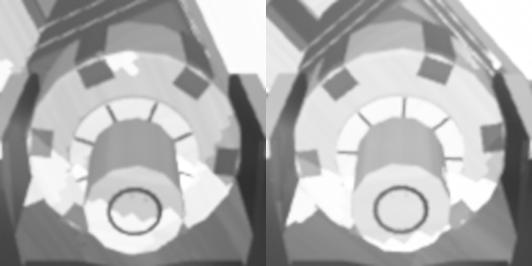

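The nut again stayed fixed while the gripper turned a further 16° against 1.05 N m, so it is hard on its stop. Next I'll open and rise, and work out the shift to a first look at the probe.

```bash
echo '[[85,[0,0,0],0],[85,[0,0,0],0],[85,[0,0,0],0],[85,[0,0,0],0],[85,[0,0,-2.5],0],[85,[0,0,-5.5],0],[85,[0,0,-8],-10],[85,[0,0,-8.5],-20],[85,[0,0,-8.5],-30],[85,[0,0,-8.5],-40],[85,[0,0,-8.5],-48],[85,[0,0,-8.5],-48]]' > path.dat && python3 steer.py path.dat 25
python3 - <<'E'
from h import *
s,t=cam("scene"),cam("top")
R=[ray(s,240.8,221.3),ray(t,383.8,224.5)];p,e=tri(R);print(p,e,[plane(r,155) for r in R])
# stand: yellow mask, top view, long axis
T=cv2.imread("pics/top0.png");h=cv2.cvtColor(T,cv2.COLOR_BGR2HSV)
m=cv2.inRange(h,(15,40,170),(35,255,255));m[:200]=0;m[260:]=0;m[:,:340]=0;m[:,440:]=0
r=cv2.minAreaRect(cv2.findNonZero(m));b=np.array([plane(ray(t,*q),60) for q in cv2.boxPoints(r)]);print(r,b.round(0).tolist())
o=arm.observe();p=plane(R[0],155)/2+plane(R[1],155)/2
print(o['tcp_pos'],o['joint_pos'],np.array(o['orientation']).T@(p-o['tcp_pos']))
E
```

```text
clock: 8.57
tcp_pos: [587.8, 207.6, 280.2]
orientation: [[0.005, 1.0, -0.0], [1.0, -0.005, -0.0], [-0.0, -0.0, -1.0]]
wrist_force: [0.7, 0.4, -0.2]
grip_width: 84.8
grip_force: 0.0
[ 551.71950234 -188.07331111  153.23177203] [3.0, 3.0] [array([ 554.37076903, -186.22917663,  155.        ]), array([ 549.85196388, -190.31720912,  155.        ])]
((391.0065002441406, 226.05694580078125), (20.976215362548828, 42.79300308227539), 83.41805267333984) [[581.0, -152.0, 60.0], [598.0, -290.0, 60.0], [530.0, -297.0, 60.0], [513.0, -160.0, 60.0]]
[587.77176242 207.64285261 280.19879025] [8.36695640e+00 1.46601147e+01 7.95348556e+01 8.77886381e-04
 8.58232271e+01 8.64715616e+00] [-396.08165463  -33.68374004  125.22238027]
```

In the tool's units: -365 mm is -18.25, -20 mm is -1.

```bash
echo '[[85,[-18.25,-1.7,-1],0],[85,[-18.25,-1.7,-1],0],[85,[-18.25,-1.7,-1],0],[85,[-18.25,-1.7,-1],0],[85,[-18.25,-1.7,-1],0],[85,[-18.25,-1.7,-1],0],[85,[-18.25,-1.7,-1],0],[85,[-18.25,-1.7,-1],0],[85,[-18.25,-1.7,-1],0],[85,[-18.25,-1.7,-1],0]]' > path.dat && python3 steer.py path.dat 25; python3 look.py p1; echo '[[85,[-2.75,0,0],0],[85,[-2.75,0,0],0],[85,[-2.75,0,0],0]]' > path.dat && python3 steer.py path.dat; python3 look.py p2
cat > disc.py <<'E'
from h import *
import pickle
for n in("p1","p2"):
    c=pickle.load(open(f"pics/{n}.pkl","rb"));I=cv2.imread(f"pics/{n}.png");u,v=map(int,proj(c,(552,-188,155)));w=45
    g=cv2.resize(cv2.cvtColor(I,cv2.COLOR_BGR2GRAY)[max(v-w,0):v+w+1,u-w:u+w+1],None,fx=4,fy=4,interpolation=cv2.INTER_CUBIC)
    h=cv2.HoughCircles(g,cv2.HOUGH_GRADIENT,1,10,param1=80,param2=15,minRadius=30,maxRadius=80)
    q=h[0][:4];print(n,u,v,[((u-w+(a+.5)/4-.5).round(1),(max(v-w,0)+(b+.5)/4-.5).round(1),(r/4).round(1)) for a,b,r in q])
    globals()[n]=g
cv2.imwrite("pics/pp.png",np.hstack([cv2.resize(p1,(362,362)),cv2.resize(p2,(362,362))]))
E
python3 disc.py
```

```text
clock: 9.82
tcp_pos: [552.8, -156.0, 300.3]
orientation: [[0.002, 1.0, -0.0], [1.0, -0.002, 0.0], [0.0, -0.0, -1.0]]
wrist_force: [0.3, 0.0, 0.0]
grip_width: 84.9
grip_force: 0.0
9.825 [ 552.8 -156.   300.3] [-27.8   6.8  86.2   0.   87.  -27.7] [0.28 0.03 0.04]
clock: 10.25
tcp_pos: [552.5, -211.6, 300.2]
orientation: [[0.003, 1.0, -0.0], [1.0, -0.003, 0.001], [0.001, -0.0, -1.0]]
wrist_force: [-0.3, 0.3, 0.2]
grip_width: 85.0
grip_force: 0.0
10.25 [ 552.5 -211.6  300.2] [-32.7   9.5  83.3   0.   87.2 -32.5] [-0.25  0.3   0.19]
p1 322 217 [(np.float32(322.8), np.float32(196.5), np.float32(9.5)), (np.float32(323.0), np.float32(211.8), np.float32(11.1)), (np.float32(323.2), np.float32(220.0), np.float32(18.8)), (np.float32(325.8), np.float32(220.0), np.float32(14.2))]
p2 323 166 [(np.float32(323.2), np.float32(164.8), np.float32(10.6)), (np.float32(323.0), np.float32(155.5), np.float32(9.6)), (np.float32(323.2), np.float32(162.0), np.float32(11.5)), (np.float32(325.0), np.float32(167.0), np.float32(13.1))]
```

Run:
```python
from h import *
import pickle
for n in("p1","p2"):
    c=pickle.load(open(f"pics/{n}.pkl","rb"));I=cv2.imread(f"pics/{n}.png");u,v=map(int,proj(c,(552,-188,155)))
    h=cv2.cvtColor(I,cv2.COLOR_BGR2HSV)
    print(n,u,v)
    for r in range(v-36,v+37,3): print(r,' '.join(f"{h[r,k,1]:3d}/{h[r,k,2]:3d}" for k in range(u-18,u+21,4)))
```

```text
p1 322 217
181   3/255  21/255  26/255  37/255  48/255  39/255  18/255   2/255   2/255   2/255
184   4/255   6/255  26/255  35/255  48/255  41/255  42/255   2/255   2/255   2/255
187   2/255   1/255  26/255  35/255  66/225  55/176  64/251   2/255   2/255   2/255
190   3/255   1/255  32/255  68/195  84/124  86/124  82/127   5/255   2/255   2/255
193   4/255   2/255  19/255  84/125  91/121  90/122  88/125  13/255   2/255   3/255
196  10/255   4/255  10/255  96/119  96/119  93/121  93/121  85/235   2/255   2/255
199   8/255   4/255   5/255  96/119  94/119  93/121  91/120  96/176   2/255   2/255
202  10/255   4/255  15/255  83/126  33/185  40/167  44/162  94/141   2/255   2/255
205  12/255   6/255  32/255  39/168  62/135  46/151  72/131  46/177   2/255   2/255
208  26/255  56/254  60/205  42/152   6/230   2/243  16/209  58/141   2/255   2/255
211  31/255  55/254  62/161   3/240   1/253   1/253   1/253  22/186   2/255   2/255
214  75/253  13/255  73/203   0/252   1/253   1/253   0/253   1/248  10/255   2/255
217 102/234   2/255  61/251   0/252   1/253   0/253   0/253   0/253  36/255   2/2
[... 2421 characters left out ...]
/255  34/255  29/255   1/255
181  11/255   8/255  26/255   1/255   3/255   3/255   1/255  32/255  33/255   2/255
184  19/255   2/255  25/255   7/255   3/255   2/255   1/255  10/255  34/255   3/255
187  77/252  10/255  24/255  27/255   2/255   2/255   1/255  30/255  35/255  29/255
190 104/228  33/255  28/255  33/255   3/255   2/255  16/255  35/255  81/209  64/176
193 115/190  32/255  34/255  66/173  15/255   2/255  19/255  61/254  54/195  18/222
196 121/212  36/255  56/254  54/161  19/255   8/255   6/255  60/254  53/239  17/226
199 121/219  27/255  43/255  20/220   9/255   6/255   6/255  35/255  36/255   3/255
202 121/221   3/255  31/255  37/249   3/255   2/255   2/255  11/255  36/255  27/255
```

Run:
```python
from h import *
import pickle
R=[];V=[]
for n in("p1","p2"):
    c=pickle.load(open(f"pics/{n}.pkl","rb"));I=cv2.imread(f"pics/{n}.png");u,v=map(int,proj(c,(552,-188,155)))
    h=cv2.cvtColor(I,cv2.COLOR_BGR2HSV)
    m=((h[...,2]<255)&(h[...,2]>=225)&(h[...,1]<8)).astype(np.uint8);k=np.zeros_like(m);k[v-16:v+17,u-18:u+19]=1
    m=cv2.morphologyEx(m&k,cv2.MORPH_OPEN,np.ones((2,2),np.uint8))
    N,L,S,C=cv2.connectedComponentsWithStats(m);i=1+S[1:,4].argmax()
    ct=max(cv2.findContours((L==i).astype(np.uint8),0,1)[0],key=len);e=cv2.fitEllipse(cv2.convexHull(ct));print(n,S[i],C[i],e)
    R.append(ray(c,*e[0]));J=I[v-30:v+30,u-40:u+40].copy();J=np.clip((J.astype(int)-0),0,255).astype(np.uint8)
    J=cv2.resize(J,None,fx=5,fy=5,interpolation=0);cv2.circle(J,(int((e[0][0]-u+40.5)*5),int((e[0][1]-v+30.5)*5)),int(5*sum(e[1])/4),(0,0,255),1);V.append(J)
print(tri(R),[plane(r,155) for r in R]);cv2.imwrite("pics/pv.png",np.hstack(V))
```

```text
p1 [315 209  20  18 288] [324.06944444 217.51041667] ((324.0558776855469, 217.52134704589844), (17.933231353759766, 20.022323608398438), 78.32274627685547)
p2 [314 157  21  20 330] [324.3030303  166.30909091] ((324.3460998535156, 166.32859802246094), (19.600370407104492, 20.95334815979004), 87.2410659790039)
(array([ 553.14729396, -187.73488164,  154.3250547 ]), [0.0, 0.0]) [array([ 553.15196214, -187.49665141,  155.        ]), array([ 553.13712126, -187.62642411,  155.        ])]
```

View pics/pv.png

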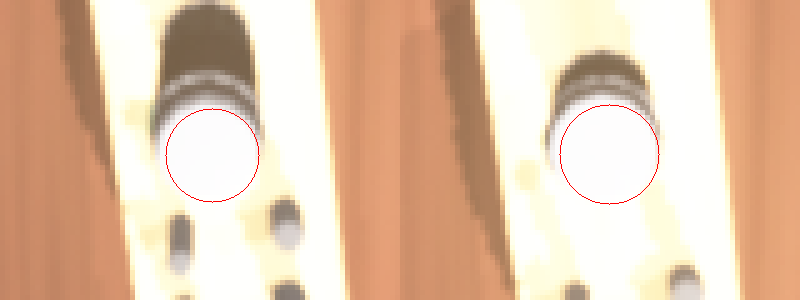

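The red fits sit on the light head disc, with a true centre about 1 px left of the fit, and triangulation gives a height of 154 mm. The stand's cutters lie towards −y, clear of the fingers, which close along x. I'll go down and grip.

```bash
echo '[[85,[1.185,0,2],0],[85,[1.185,0,4.5],0],[85,[1.185,0,6.5],0],[85,[1.185,0,8.25],0],[85,[1.185,0,9.5],0],[85,[1.185,0,10.2],0],[85,[1.185,0,10.2],0],[85,[1.185,0,10.2],0]]' > path.dat && python3 steer.py path.dat 30; echo '[[20,[0,0,0],0],[20,[0,0,0],0],[20,[0,0,0],0],[20,[0,0,0],0],[20,[0,0,0],0],[20,[0,0,0],0],[20,[0,0,0],0],[20,[0,0,0],0],[20,[0,0,0],0],[20,[0,0,0],0]]' > path.dat && python3 steer.py path.dat 40
```

```text
clock: 11.3
tcp_pos: [553.5, -188.8, 97.8]
orientation: [[0.003, 1.0, 0.002], [1.0, -0.003, -0.001], [-0.001, 0.002, -1.0]]
wrist_force: [0.1, -0.1, 0.3]
grip_width: 85.1
grip_force: 0.0
clock: 12.55
tcp_pos: [552.8, -188.7, 96.6]
orientation: [[0.003, 1.0, 0.001], [1.0, -0.003, -0.0], [-0.0, 0.001, -1.0]]
wrist_force: [0.1, 0.3, 5.2]
grip_width: 24.9
grip_force: 39.5
```

```bash
echo '[[20,[0,0,-0.75],0],[20,[0,0,-1.75],0],[20,[0,0,-3],0],[20,[0,0,-4.5],0],[20,[0,0,-6.5],0],[20,[0,0,-8.5],0],[20,[0,0,-9.5],0],[20,[0,0,-9.5],0],[20,[0,0,-9.5],0],[20,[0,0,-9.5],0]]' > path.dat && python3 steer.py path.dat 40
python3 - <<'E'
from h import *
o=arm.observe();p=np.array([588.4,207.9,0])
print(o['tcp_pos'],o['wrist_force'],np.array(o['orientation']).T@(p-o['tcp_pos']))
E
```

```text
clock: 13.8
tcp_pos: [551.7, -188.1, 284.6]
orientation: [[0.004, 1.0, -0.003], [1.0, -0.004, 0.002], [0.002, -0.003, -1.0]]
wrist_force: [0.2, 1.0, -2.4]
grip_width: 24.9
grip_force: 40.1
[ 551.69136485 -188.12282157  284.59618047] [ 0.19751493  1.03566576 -2.38341983] [395.67455023  36.16114926 285.15014751]
```

```bash
echo '[[20,[1.5,0.15,0],0],[20,[4,0.35,0],0],[20,[6.5,0.6,0],0],[20,[9,0.8,0],0],[20,[11.5,1,0],0],[20,[14,1.25,0],0],[20,[16.25,1.45,0],0],[20,[18,1.6,0],0],[20,[19,1.7,0],0],[20,[19.5,1.75,0],0],[20,[19.725,1.75,0],0],[20,[19.725,1.75,0],0],[20,[19.725,1.75,0],0],[20,[19.725,1.75,0],0]]' > path.dat && python3 steer.py path.dat 40; python3 look.py n1
python3 - <<'E'
from h import *
import pickle
c=pickle.load(open("pics/n1.pkl","rb"));I=cv2.imread("pics/n1.png");h=cv2.cvtColor(I,cv2.COLOR_BGR2HSV)
t=np.array(arm.observe()['tcp_pos'])
for k in((588.3,208,157),t+[0,1,-86.5],t+[0,1,-72],t+[0,1,-36.5],t+[0,1,0]): print(np.round(k,1),np.round(proj(c,k),1))
u=int(proj(c,(588.3,208,157))[0])
for r in range(190,310,4): print(r,' '.join(f"{h[r,k,1]:d}/{h[r,k,2]:d}" for k in range(u-20,u+24,3)))
E
```

```text
clock: 15.55
tcp_pos: [589.0, 205.2, 286.4]
orientation: [[0.004, 1.0, 0.0], [1.0, -0.004, -0.0], [-0.0, 0.0, -1.0]]
wrist_force: [0.3, -0.8, -0.5]
grip_width: 24.9
grip_force: 40.1
15.55 [589.  205.2 286.4] [ 8.1 14.5 79.  -0.  86.5  8.4] [ 0.28 -0.81 -0.48]
[588.3 208.  157. ] [323.1 190.1]
[589.  206.3 199.9] [323.9 204.3]
[589.  206.3 214.4] [324.  209.5]
[589.  206.3 249.9] [324.1 225.6]
[589.  206.3 286.4] [324.4 249.5]
190 3/223 2/246 0/254 0/255 0/255 3/241 0/255 0/255 2/249 0/255 0/255 0/255 0/255 0/255 0/255
194 4/195 4/192 1/253 1/252 0/255 1/254 1/253 1/253 2/249 0/255 0/255 0/255 1/251 0/255 0/255
198 18/213 1/253 0/253 1/253 1/254 0/255 0/255 0/255 0/255 0/255 0/255 4/214 4/204 2/245 0/255
202 92/181 84/186 3/252 0/254 0/255 4/229 7/194 7/195 6/209 0/254 0/255 0/255 3/237 0/255 0/255
206 95/180 97/179 99/190 79/196 10/184 8/183 8/187 8/190 8/195 7/193 68/199 90/192 82/215 71/213 39/234
210 98/179 100/178 101/189 87/172 7/154 6/204 8/184 6/171 6/208 7/180 41/170 106/207 108/211 104/201 106/203
214 104/187 102/182 27/168 8/159 17/90 17/92 14/93 14/93 16/95 17/92 15/102 12
[... 1494 characters left out ...]
/70 15/70 11/69 11/69 8/68 8/66 8/62 13/58 5/166
282 14/73 14/73 11/72 10/80 7/110 6/133 7/140 7/138 6/130 9/114 5/95 7/73 12/65 8/64 14/54
286 13/77 6/125 8/136 6/138 7/141 7/144 7/146 9/147 5/146 7/146 7/147 7/146 6/130 8/64 9/57
290 6/131 6/137 6/139 5/142 7/146 7/148 7/145 7/143 7/142 7/141 6/130 6/128 8/124 6/121 8/93
294 6/136 5/140 7/144 7/150 6/157 6/165 6/177 7/147 5/142 7/138 8/134 8/131 6/126 6/123 8/121
298 7/144 8/169 7/184 8/193 6/172 7/172 7/171 8/170 9/171 7/171 7/171 8/168 7/142 6/128 8/123
302 7/211 4/227 4/230 7/178 9/165 8/164 8/165 8/166 8/167 6/166 6/167 6/167 6/167 8/162 8/132
306 5/221 5/225 5/226 9/170 8/164 9/165 9/165 6/163 6/164 6/164 6/165 6/166 6/166 9/167 9/166
```

```bash
for i in 1 2 3 4 5 6; do echo '[[20,[0,0,0],0]]' > path.dat && python3 steer.py path.dat 40 | grep -E "tcp_pos|wrist"; done
python3 - <<'E'
from h import *
import pickle
c=pickle.load(open("pics/n1.pkl","rb"));g=cv2.imread("pics/n1.png").min(2)
print(proj(c,(588.3,208,157)))
print(g[180:213,308:340])
E
```

```text
tcp_pos: [588.9, 205.6, 286.4]
wrist_force: [0.0, -0.7, -1.2]
tcp_pos: [588.9, 205.8, 286.3]
wrist_force: [-0.3, -0.4, -1.9]
tcp_pos: [588.9, 205.8, 286.3]
wrist_force: [1.2, -0.4, -1.8]
tcp_pos: [588.9, 205.9, 286.3]
wrist_force: [0.7, 0.9, -2.6]
tcp_pos: [588.9, 205.9, 286.3]
wrist_force: [-0.4, -0.5, -0.9]
tcp_pos: [588.9, 205.8, 286.3]
wrist_force: [0.0, 0.4, -2.2]
(np.float64(323.07877624348043), np.float64(190.1155521059661))
[[254 251 245 ... 255 255 254]
 [254 251 254 ... 255 255 255]
 [254 253 255 ... 255 255 255]
 ...
 [114 114 114 ... 122 123 122]
 [114 114 114 ... 122 122 121]
 [113 115 125 ... 121 122 121]]
```

Run:
```python
import cv2
g=cv2.imread("pics/n1.png").min(2)
print('    ',' '.join(f"{k%100:3d}" for k in range(312,336)))
for r in range(181,208): print(r,' '.join(f"{x:3d}" for x in g[r,312:336]))
```

```text
12  13  14  15  16  17  18  19  20  21  22  23  24  25  26  27  28  29  30  31  32  33  34  35
181 254 250 241 220 190 189 211 233 244 247 250 252 253 249 237 220 207 206 226 254 255 255 255 255
182 255 247 231 204 191 219 245 253 254 254 255 255 255 255 254 252 246 228 213 248 255 255 255 255
183 253 240 219 202 227 249 254 254 255 255 255 255 255 255 255 255 254 250 228 238 255 255 255 255
184 246 221 211 236 252 254 255 255 254 254 254 254 255 255 255 255 255 254 249 241 255 255 255 255
185 252 237 233 252 255 255 255 254 253 241 240 248 249 252 254 255 255 255 254 251 255 255 255 255
186 255 253 249 254 255 255 254 250 243 242 245 246 241 236 247 254 255 255 255 254 254 255 255 255
187 255 253 252 255 255 255 250 225 246 254 254 254 254 250 241 247 254 255 255 255 254 253 254 254
188 255 253 253 255 255 254 241 239 254 255 255 255 255 254 253 239 251 255 255 255 255 255 255 255
189 255 254 254 255 255 251 235 252 255 255 255 255 255 255 254 243 245 254 255 255 255 255 255 255
190 255 255 255 255 254 247 238 253 255 255 255 255 255 255 254 247 240 253 255 255 255 255 255 255
191 2
[... 994 characters left out ...]

201 254 254 255 255 255 254 252 249 239 228 218 213 220 228 237 246 252 254 255 255 255 255 255 255
202 254 254 255 255 254 245 225 209 193 189 188 189 190 194 197 204 225 248 254 255 255 255 255 255
203 254 254 255 254 246 212 185 183 182 184 186 187 188 189 190 190 196 222 246 254 255 255 255 254
204 253 254 254 249 219 183 178 180 182 184 185 187 188 189 190 190 190 194 214 247 254 254 253 243
205 226 244 240 217 182 176 178 181 182 183 185 186 187 188 189 189 189 190 193 220 240 233 213 177
206 135 156 174 177 175 175 177 180 181 181 183 184 184 186 187 189 189 189 188 189 175 146 129 121
207 116 126 154 171 174 174 175 176 171 165 162 160 159 167 179 185 185 187 187 185 171 140 118 116
```

The ring centre is at (322.9,190.4) against a predicted (323.1,190.1), and the tube is centred at column 323.0. The probe is aligned in x, and y needs about +1.5 mm. I'll lower it to just above contact.

Careful with the scale: shifts go in units of 20 mm. That gives: 10 mm is 0.5, 1.5 mm is 0.075.

```bash
echo '[[20,[0.075,0,0.5],0],[20,[0.075,0,1.1],0],[20,[0.075,0,1.6],0],[20,[0.075,0,1.9],0],[20,[0.075,0,1.9],0],[20,[0.075,0,1.9],0],[20,[0.075,0,1.9],0],[20,[0.075,0,1.9],0]]' > path.dat && python3 steer.py path.dat 40
cat > f.py <<'E'
from h import *
F=[];P=[]
for i in range(8):
    o=arm.observe();F.append(o['wrist_force']);P.append(o['tcp_pos']);arm.snapshot("wrist")
print(o['clock'],np.mean(F,0).round(2),np.std(F,0).round(2),np.mean(P,0).round(2))
E
python3 f.py; echo '[[20,[0,0,0.15],0],[20,[0,0,0.3],0],[20,[0,0,0.3],0],[20,[0,0,0.3],0]]' > path.dat && python3 steer.py path.dat 40; python3 f.py
```

```text
clock: 17.35
tcp_pos: [589.1, 207.4, 248.7]
orientation: [[0.003, 1.0, 0.001], [1.0, -0.003, 0.0], [0.0, 0.001, -1.0]]
wrist_force: [0.1, 0.1, -1.6]
grip_width: 25.5
grip_force: 40.1
17.7 [ 0.14 -0.2  -2.  ] [0.44 0.41 0.43] [588.96 207.34 248.44]
clock: 18.25
tcp_pos: [589.0, 207.3, 242.7]
orientation: [[0.003, 1.0, 0.0], [1.0, -0.003, 0.0], [0.0, 0.0, -1.0]]
wrist_force: [-0.8, 0.2, 0.2]
grip_width: 24.9
grip_force: 40.3
18.6 [-0.4  -0.07  0.36] [0.58 0.35 0.41] [588.98 207.35 242.56]
```

Contact is made at 2.4 N, in line with the geometry. I'll press 4.2 mm more.

```bash
echo '[[20,[0,0,0.075],0],[20,[0,0,0.15],0],[20,[0,0,0.21],0],[20,[0,0,0.21],0],[20,[0,0,0.21],0],[20,[0,0,0.21],0],[20,[0,0,0.21],0]]' > path.dat && python3 steer.py path.dat 40; python3 f.py; python3 look.py n2
python3 - <<'E'
from h import *
import pickle
c=pickle.load(open("pics/n2.pkl","rb"));g=cv2.imread("pics/n2.png").min(2)
u,v=map(int,proj(c,(588.1,207.8,157)));print(proj(c,(588.1,207.8,157)))
for r in range(v-9,v+9): print(r,' '.join(f"{x:3d}" for x in g[r,u-12:u+13]))
E
```

```text
clock: 19.52
tcp_pos: [589.0, 207.3, 238.2]
orientation: [[0.003, 1.0, 0.0], [1.0, -0.003, 0.0], [0.0, 0.0, -1.0]]
wrist_force: [-0.4, -0.3, 2.7]
grip_width: 25.1
grip_force: 40.4
19.875 [-0.48  0.07  2.49] [0.4  0.62 0.32] [588.98 207.34 238.17]
19.925 [589.  207.3 238.1] [ 8.3 16.1 82.6 -0.  81.4  8.5] [-0.1  -0.48  2.75]
(np.float64(322.8939593629008), np.float64(206.88527374384108))
197 254 244 231 206 188 189 205 225 235 239 240 241 240 241 245 254 255 254 251 243 226 206 216 253 255
198 248 231 215 193 191 207 227 237 239 240 240 240 241 241 244 254 255 255 255 254 250 228 215 249 255
199 249 231 199 202 222 234 239 240 240 239 239 239 239 239 242 253 255 255 255 255 255 250 230 245 255
200 255 251 221 237 252 253 249 241 240 238 234 230 228 226 230 246 253 255 255 255 255 255 250 246 255
201 255 254 235 251 255 255 252 238 232 227 217 209 203 202 205 213 234 249 253 255 255 255 254 251 254
202 255 253 243 254 255 255 251 225 210 201 193 192 193 195 195 196 201 210 230 251 255 255 255 254 254
203 255 253 248 254 254 254 243 202 187 188 188 190 192 193 194 195 196 197 203 227 25
[... 461 characters left out ...]
 168 162 161 163 160 151 147 149 146 152 163 170 174 179 186 193 226 253 255
209 254 253 252 240 183 157 151 157 166 171 172 170 174 181 181 176 173 175 178 175 168 166 191 249 255
210 250 249 246 217 155 152 169 189 205 214 198 180 175 171 175 190 200 209 211 199 180 161 163 234 255
211 251 247 223 178 172 183 186 189 190 190 169 142 129 115 119 149 169 180 188 198 200 192 178 201 248
212 249 235 202 177 170 165 151 140 125 112 105 100  98  96  96 101 106 110 120 149 165 170 168 172 202
213 227 215 197 162 124 106 101  98  97  94  94  94  94  94  95  95  95  95  97 101 105 106 114 138 179
214 183 182 161 121  97  93  93  94  95  96  96  95  96  95  94  95  97  97  96  95  94  94  94 104 145
```

The net push is 4.5 N, half of the nose's travel, and the probe is upright and centred over the ring. Handing in.

```bash
python3 -c "
from plant import arm
print(arm.sign_off())"
```

```text
the job is handed in; nothing more can be done
None
```

I handed the job in with the nut hard on its stop and the probe held upright on the bar's ring at about 4.5 N, nose about half way in; the arm never went near the tin, cutter case or caliper, and `sign_off` gave no verdict.

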